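# Open the latched food flask

## Robot

A 6-joint arm with a two-finger parallel gripper is mounted at the origin on the work surface. World frame = base frame: x ahead of the robot, y to its left, z up, the work surface at z = 0. Lengths are in mm, angles in rad, forces in N, time in s.
With the tool pointing down it reaches from about 250 to 850 mm from the base axis. Payload 12.5 kg.
Tool frame: the origin (TCP) lies midway between the tips of the shut fingers; the grasp point (between the pads) lies 19 mm behind it; x points along the fingers, y is the direction in which the jaws open and shut, and the axes are right-handed (so a half turn about x gives the same grasp; the last joint's range is limited). The gripper opens to 93 mm and grips with 3 to 60 N. Pads are 15 mm wide; open, the fingers measure 128 mm over their backs; the gripper's body (75 mm by 188 mm) begins 65 mm behind the grasp point.
Start: joints at [-1.286, 0.351, 1.652, -0, 1.139, -0.085], TCP at [198.804, -512.798, 218.633] pointing down, gripper open.
Joint ranges: [-2.75, 2.75], [-0.79, 2.1], [0.01, 2.65], [-1.57, 4.71], [0.07, 3.14], [-2.87, 2.87]. Speed limits (rad/s): [2.22, 2.22, 2.79, 3.14, 3.14, 3.14].

## Interface

Orientations are given as a 3x3 rotation matrix whose columns are the frame's x, y, z axes.
In Python, from cell import r, get_image, calibration, order gives the robot as it stands.
- The arm moves only by the tool arm_command, never from a script. Its argument "steps" is a list of rows, each a list of 7 numbers: the shift along the tool's x, y, z in cm, then the turn, a rotation vector about the tool's x, y, z in rad, then the opening, from -1 (shut) to 1 (fully open). A call has 1 to 8 rows; each row is the pose to reach, as a shift and turn from the pose commanded when the call began, along the tool's axes at that moment; what a row does not reach only later rows make up. A row lasts 1/12 s, in which the tool goes at most 41.7 mm and 7.16 degrees, less where a joint would pass 70% of its speed; a pose out of reach is approached as far as the arm can. A call with a gripper value outside its range is refused whole. The fingers move at their own pace and stop on an object; "force" is the grip in N (left out, the last holds). Time passes only in rows, so rows that repeat a pose let the fingers close. It gives the time, the measured TCP pose, the force and the opening at its end, in the units of the state.
- r.get_obs(): the state, without advancing time (a new reading comes with each control period).
- get_image(name): name is "scene" or "top" or "wrist"; returns (picture, depth): 384x512x3 uint8, red, green, blue; 384x512 float32, mm along the optical axis (not along the pixel's ray), 0 where there is no reading.
- calibration(name): a dict with "intrinsics" (3x3 intrinsics, pixels), "distortion" ([k1, k2, p1, p2, k3] as OpenCV has them; the pictures are not rectified), "rvec" (rotation vector, rad) and "tvec" (3), from world to camera coordinates, as OpenCV has them. Camera axes: x right, y down, z forward; pixel columns grow to the right and rows downward; lengths in mm; the calibration is good to about 2 mm. A picture is of the moment at which its call begins: read the wrist's pose just before it. calibration takes no time and is no camera call; for the wrist camera it gives the pose at the moment of the call.
- order.finish_job(): hands the job in, once; it reports no verdict.
The state is a dict: "clock": time; "qpos": joint angles; "qd": joint speeds; "tau": joint torques, N m; "eef_pos": TCP position; "orientation": TCP orientation; "wrist_force": force on the tool from outside, world axes, zero at the start; "moment": the same for the moment, N m; "finger_gap": finger opening in mm.
Only numpy, scipy, OpenCV 4.12 (cv2) and the standard library are available. Lean on these libraries where they do the work, as an engineer would, in place of code of your own. Each camera call takes 0.05 s, during which the arm holds its last target.

## Task

Open the steel food flask on the chopping board so that lunch can be packed: first fold its upright safety catch outward, clear of the cap, then unscrew the cap by its grip bar (counterclockwise seen from above) until its hook comes free at the notch in the neck collar, which you must feel for since the notch sits differently each time and the cap lifts only there, and last swing the cap up and back on its hinge until it stands about upright, and let go. Leave the other things where they are.

Things in the scene. Friction and masses are not known exactly. Their poses are not given: they have to be found in the camera images.
- flask: Steel food flask in a black rubber foot, fixed to its chopping board (18 mm thick); body 94 mm across, foot 112 mm. Origin under its centre, z up; its -x side carries the safety catch (roughly towards the robot), its +x side the cap's hinge. Heights above the origin: neck 125 mm, cap disc 129 to 141 mm (76 mm across), top of the grip bar 175 mm, top of the catch 179 mm
- keeper (a joint): Safety catch angle, rad: 0 = upright, where its tooth blocks the cap; grows to 1.4 as it folds outward (towards the flask's -x) about a level pin along the flask's y, 58 mm from the flask's axis on the -x side and 98 mm above its origin. The cap's ear passes it from about 0.35. Light friction (about 1 N at the top), stays where it is left
- keeper_grip (a point): Point to take the catch: a flat steel tab 24 mm wide (along the flask's y) and 8 mm thick, upright at 0; this point lies on its middle line, 14 mm below its top, 67 mm from its pin. z runs up along the tab, y along its width
- cap (a joint): Cap angle in its strap, rad: 0 = tight, grows as it is unscrewed (counterclockwise from above), end stop 3.0, friction 0.18 N m. Its ear meets the upright catch at about 0.4. A hook below the ear runs under the neck's flange and is free only at a notch about 0.45 rad wide; the notch's middle lies anywhere from 1.95 to 2.65 (unknown). Too far round, the hook is held again: test with a gentle tug up
- cap_grip (a point): On the cap's axis, 24 mm above the cap's disc: middle of the plain grip bar, which is 62 mm long, 18 mm thick and stands 34 mm above the disc (10 mm of it above this point). x runs along the bar, z up out of the cap; at cap angle 2.3 the bar is square to the hinge, along the flask's x
- lid (a joint): Swing of the lid strap with the cap, rad: 0 = shut, grows to 1.75 as it swings up and back (towards the flask's +x), upright at 1.57. With the hook under the flange a tug moves it under about 0.05; above about 0.25 the hook is clear and the cap turns freely. Stiff hinge: about 3 N at the bar when free, more if a hard grip stops the bar pivoting between the fingers; stays where it is left
- lid_hinge (a point): The strap's level hinge pin, along the flask's y, 54 mm from the flask's axis on its +x side and 126 mm above its origin. Shut, cap_grip lies 54 mm in front (flask's -x) of the pin and 39 mm above it
- lunchbox: sky-blue closed lunchbox with a clip-on lid, 136 x 196 x 59 mm, origin under its centre (bystander)
- cup: clear acrylic cup, 72 mm across, 85 mm tall, origin under its centre (bystander)
- spork: stainless steel spork 150 mm long, lying flat, origin under its middle, x to the tines (bystander)
- bowl: folded silicone collapsible bowl, a stepped disc 132 mm across, 22 mm high, origin under its centre (bystander)
- bottle_cap: steel bottle cap 52 mm across and 34 mm long, lying on its side on its flat carry loop, origin under its centre (bystander)
- spoon: wooden spoon 200 mm long on the tiles (bystander)
- salt: glass salt jar with a steel cap, 56 mm across, 100 mm tall (bystander)

How it is judged:
By the outcome, as a careful person would: the job done as asked, in the order asked, and still so for the second after the job is handed in, with the robot touching nothing.
It also fails if it takes over 58 s, if anything falls off the work surface, if the arm or the gripper's body presses on something with over 40 N, if the wrist force passes 120 N, or if a joint passes its speed limit or range.

## Working session

There is one attempt and no reset: what is moved stays moved. The work goes in short steps, Python scripts to look and compute and a tool call to move; the robot and the scene stay as the last step left them, time stands still between calls to the robot, and variables do not carry over. Pictures are saved under pics/ and viewed, and the job is handed in when it is done.

Besides the shell and the picture viewer there is one more tool, called after "Request:" as a command line: name --pt "numbers of a row" for each row, then --argument value for the rest. arm_command: Moves the arm, as the interface text tells. Its arguments: {"type":"object","properties":{"steps":{"type":"array"},"force":{"type":"number"}},"required":["steps"]}

```bash
ls; mkdir -p pics; python3 - <<'E'
from cell import r,get_image,calibration,order
import cv2,numpy as np
for n in ("scene","top"):
    im,d=get_image(n); np.savez(f"{n}0.npz",im=im,d=d)
    cv2.imwrite(f"pics/{n}0.png",cv2.cvtColor(im,cv2.COLOR_RGB2BGR))
    c=calibration(n);print(n,c)
print(r.get_obs())
E
```

```text
pics
scene {'intrinsics': array([[368.49362215,   0.        , 255.84096545],
       [  0.        , 368.49362215, 186.97094288],
       [  0.        ,   0.        ,   1.        ]]), 'distortion': array([0.00506366, 0.        , 0.        , 0.        , 0.        ]), 'rvec': array([ 2.12392958,  1.10389562, -0.4512286 ]), 'tvec': array([-392.69217299, -189.26188837, 1227.72315929])}
top {'intrinsics': array([[379.37859315,   0.        , 248.73002025],
       [  0.        , 379.37859315, 192.54924382],
       [  0.        ,   0.        ,   1.        ]]), 'distortion': array([-0.07587879,  0.        ,  0.        ,  0.        ,  0.        ]), 'rvec': array([ 2.17564792, -2.2119069 ,  0.11903083]), 'tvec': array([ 75.97975822, 549.58180407, 959.70861361])}
{'clock': 0.1, 'qpos': array([-1.28562334e+00,  3.51167496e-01,  1.65234292e+00, -5.81667362e-06,
        1.13910908e+00, -8.45884367e-02]), 'qd': array([ 3.87264207e-04, -1.95990455e-03, -6.79040319e-04, -2.92484196e-05,
        1.26186589e-04,  1.06665500e-03]), 'tau': array([ 5.86812675e-04, -4.98029816e+01, -2.85705292e+01,  7.00206170e-02,
        2.38618848e-02, -4.45163369e-05]), 'eef_pos': array([ 198.70843877, -512.52273473,  218.16993266]), 'orientation': array([[-2.93945062e-04,  3.61395113e-01, -9.32412723e-01],
       [ 9.83886832e-04, -9.32412207e-01, -3.61395223e-01],
       [-9.99999473e-01, -1.02361894e-03, -8.14939283e-05]]), 'wrist_force': array([0.02722525, 0.04468226, 0.13826278]), 'moment': array([ 0.01074968,  0.00401087, -0.00399474]), 'finger_gap': 93.05733692601248}
```

View pics/scene0.png

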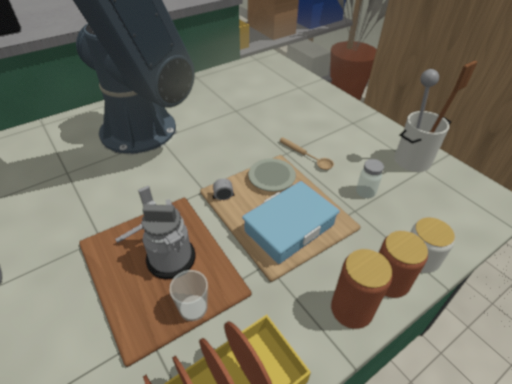

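View pics/top0.png

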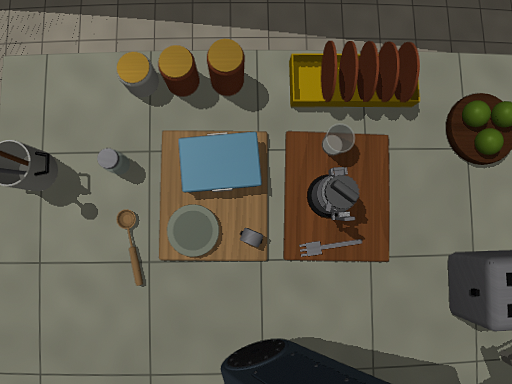

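```bash
python3 - <<'E'
import cv2,numpy as np
t=np.load("top0.npz")["im"][:,:,::-1];s=np.load("scene0.npz")["im"][:,:,::-1]
a=cv2.resize(t[120:270,275:400],None,fx=5,fy=4*1.25,interpolation=cv2.INTER_CUBIC)[:750]
a=cv2.resize(t[150:240,285:385],None,fx=6,fy=6,interpolation=cv2.INTER_CUBIC)
b=cv2.resize(s[180:280,110:215],None,fx=6,fy=6,interpolation=cv2.INTER_CUBIC)
cv2.imwrite("pics/t1.png",a);cv2.imwrite("pics/s1.png",b)
E
```

```text
(no output)
```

View pics/t1.png

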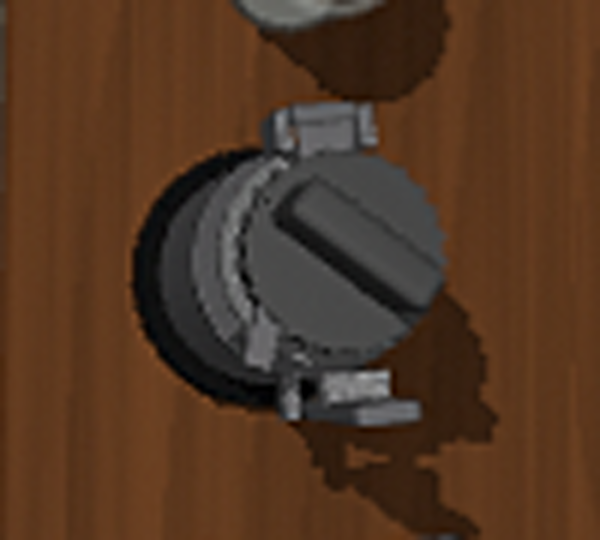

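View pics/s1.png

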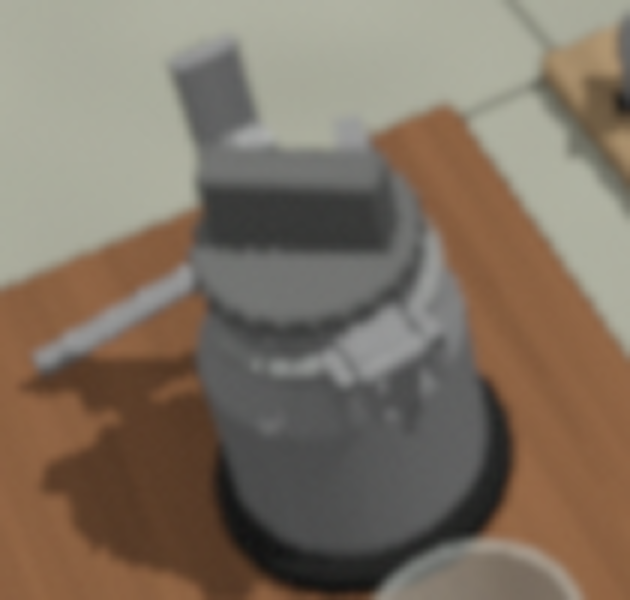

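```bash
cat > h.py <<'E'
import cv2,numpy as np
def px2w(c,uv,depth):
    uv=np.atleast_2d(np.float64(uv))
    n=cv2.undistortPoints(uv[:,None],c["intrinsics"],c["distortion"])[:,0]
    P=np.c_[n,np.ones(len(n))]*np.atleast_1d(depth)[:,None]
    R=cv2.Rodrigues(c["rvec"])[0]; return (P-np.ravel(c["tvec"]))@R
def ray(c,uv):
    R=cv2.Rodrigues(np.float64(c["rvec"]))[0]; o=-R.T@np.ravel(c["tvec"])
    p=px2w(c,uv,1.0); d=p-o; return o,d/np.linalg.norm(d,axis=1)[:,None]
def atz(c,uv,z):
    o,d=ray(c,uv); return o+d*((z-o[2])/d[:,2])[:,None]
def proj(c,P):
    return cv2.projectPoints(np.float64(P).reshape(-1,3),c["rvec"],c["tvec"],c["intrinsics"],c["distortion"])[0][:,0]
def cloud(c,d,box=None):
    v,u=np.mgrid[:d.shape[0],:d.shape[1]]
    if box: m=np.zeros(d.shape,bool);m[box[1]:box[3],box[0]:box[2]]=1
    else: m=np.ones(d.shape,bool)
    m&=d>0
    uv=np.c_[u[m],v[m]]; return uv,px2w(c,uv,d[m])
E
python3 - <<'E'
from cell import calibration
from h import *
for n,box in (("top",(285,145,385,245)),("scene",(105,175,215,285))):
    c=calibration(n);z=np.load(n+"0.npz")
    uv,P=cloud(c,z["d"],box)
    zz=P[:,2]; h,e=np.histogram(zz,bins=range(0,220,5)); print(n,dict(zip(e[:-1],h)))
    for lo,hi in ((186,202),(150,166)):
        m=(zz>lo)&(zz<hi); Q=P[m]
        print(lo,hi,m.sum(),Q.min(0),Q.max(0),Q.mean(0))
        if lo==186:
            ca=Q
            far=np.c_[uv[m],Q.round(0)]; print(far[::max(1,len(far)//40)].astype(int).tolist())
E
```

```text
top {np.int64(0): np.int64(0), np.int64(5): np.int64(3), np.int64(10): np.int64(582), np.int64(15): np.int64(6339), np.int64(20): np.int64(798), np.int64(25): np.int64(73), np.int64(30): np.int64(203), np.int64(35): np.int64(19), np.int64(40): np.int64(20), np.int64(45): np.int64(20), np.int64(50): np.int64(28), np.int64(55): np.int64(18), np.int64(60): np.int64(27), np.int64(65): np.int64(26), np.int64(70): np.int64(24), np.int64(75): np.int64(18), np.int64(80): np.int64(24), np.int64(85): np.int64(23), np.int64(90): np.int64(31), np.int64(95): np.int64(25), np.int64(100): np.int64(47), np.int64(105): np.int64(75), np.int64(110): np.int64(74), np.int64(115): np.int64(17), np.int64(120): np.int64(28), np.int64(125): np.int64(11), np.int64(130): np.int64(55), np.int64(135): np.int64(100), np.int64(140): np.int64(38), np.int64(145): np.int64(109), np.int64(150): np.int64(43), np.int64(155): np.int64(581), np.int64(160): np.int64(107), np.int64(165): np.int64(17), np.int64(170): np.int64(13), np.int64(175): np.int64(24), np.int64(180): np.int64(18), np.int64(185): np.int64(31), np.int64
[... 3692 characters left out ...]
8, 208, 534, -156, 195], [156, 208, 541, -143, 194], [164, 208, 549, -130, 193], [172, 208, 558, -117, 193], [147, 209, 534, -158, 194], [155, 209, 541, -145, 192], [163, 209, 550, -133, 193], [171, 209, 560, -120, 193], [147, 210, 533, -159, 191], [155, 210, 543, -146, 192], [163, 210, 554, -134, 194], [171, 210, 561, -121, 193], [147, 211, 532, -159, 187], [155, 211, 542, -147, 188], [163, 211, 554, -134, 191], [171, 211, 564, -122, 193], [151, 212, 539, -154, 187], [161, 212, 550, -138, 187], [169, 212, 559, -125, 188], [171, 213, 563, -123, 186]]
150 166 657 [ 477.01842812 -177.71012309  150.02614735] [ 594.71441839 -100.41194881  165.95609246] [ 547.9971367  -143.78861332  159.29791112]
```

```bash
python3 - <<'E'
from cell import calibration
from h import *
for n,box in (("top",(285,145,385,245)),("scene",(105,175,215,285))):
    c=calibration(n);z=np.load(n+"0.npz")
    uv,P=cloud(c,z["d"],box); zz=P[:,2]
    m=(zz>186)&(P[:,0]>500); print(n,"bar",cv2.minAreaRect(P[m,:2].astype(np.float32)),P[m].mean(0))
    m=(zz>175)&(P[:,0]<495);print("tab",cv2.minAreaRect(P[m,:2].astype(np.float32)),P[m].mean(0),m.sum(), np.percentile(P[m],[5,95],axis=0))
    m=(zz>192)&(P[:,0]<495);print("tabtop",P[m].mean(0),m.sum())
    m=(zz>155)&(zz<163)&(np.hypot(P[:,0]-538,P[:,1]+139)<44);print("cap",cv2.minEnclosingCircle(P[m,:2].astype(np.float32)),cv2.minAreaRect(P[m,:2].astype(np.float32)))
    m=(P[:,0]>578)&(zz>120)&(zz<160);print("hinge",P[m].mean(0),m.sum(),P[m].min(0),P[m].max(0))
    m=(zz>26)&(zz<40)&(np.hypot(P[:,0]-538,P[:,1]+139)<64);print("foot",cv2.minEnclosingCircle(P[m,:2].astype(np.float32)))
E
```

```text
top bar ((539.388916015625, -139.4474639892578), (61.818145751953125, 18.696313858032227), 52.5616569519043) [ 539.17353495 -138.46235674  192.08970208]
tab ((477.8106384277344, -142.64588928222656), (25.92874526977539, 6.674015045166016), 88.46975708007812) [ 477.8147172  -139.88452934  193.1703919 ] 55 [[ 474.46379658 -152.49464343  178.27516622]
 [ 481.17713287 -130.53089621  197.54560384]]
tabtop [ 477.65830987 -142.14392075  195.83012489] 44
cap ((537.8533935546875, -136.77667236328125), 42.030357360839844) ((540.1929321289062, -139.34716796875), (78.15829467773438, 76.92325592041016), 89.37805938720703)
hinge [ 587.4803377  -134.7154946   144.55660907] 152 [ 578.12992602 -156.99682172  122.96945299] [ 596.70019329 -117.34900502  158.28051906]
foot ((539.5280151367188, -138.2972869873047), 55.88227844238281)
scene bar ((539.8857421875, -138.85865783691406), (60.83379364013672, 19.66035270690918), 52.860321044921875) [ 542.13370847 -139.92406317  192.58483731]
tab ((479.39276123046875, -142.03663635253906), (24.012224197387695, 10.596558570861816), 88.16424560546875) [ 480.52782869 -142.37718163  189.16194649] 128 [[ 475.55751329 -153.07093747  176.96915552]
 [ 482.90501195 -131.21007427  198.53987204]]
tabtop [ 479.40224675 -141.95401197  196.39197609] 55
cap ((537.42626953125, -137.01992797851562), 41.960453033447266) ((543.4160766601562, -138.4945068359375), (69.8045654296875, 77.08070373535156), 7.425550937652588)
hinge [ 589.33080404 -137.7839981   143.48217731] 212 [ 578.03982951 -156.23741521  122.45451879] [ 597.88118924 -117.33400588  155.25137217]
foot ((540.3267211914062, -139.45901489257812), 56.23930740356445)
```

```bash
cat >> h.py <<'E'
from scipy.spatial.transform import Rotation as Rn
F=np.array([539.5,-139.0,18.0]); YAW=0.052
def fw(p): # flask->world
    c,s=np.cos(YAW),np.sin(YAW); p=np.atleast_2d(p)
    return np.c_[c*p[:,0]-s*p[:,1]+F[0], s*p[:,0]+c*p[:,1]+F[1], p[:,2]+F[2]]
def down(yaw_y,tilt=0.): # tool down, y at yaw; tilt turns about +world flask y so that tool x goes from -z toward +x
    y=np.array([np.cos(yaw_y),np.sin(yaw_y),0]);x=np.array([0,0,-1.]);z=np.cross(x,y)
    R=np.c_[x,y,z]
    ax=np.array([-np.sin(YAW),np.cos(YAW),0])
    return Rn.from_rotvec(-tilt*ax).as_matrix()@R
def rel(o,pos,R,R0=None,p0=None):
    R0=o["orientation"] if R0 is None else R0; p0=o["eef_pos"] if p0 is None else p0
    return np.r_[R0.T@(np.asarray(pos)-p0)/10, Rn.from_matrix(R0.T@R).as_rotvec()]
def show(o):
    print("t%.2f"%o["clock"],"p",o["eef_pos"].round(1),"F",o["wrist_force"].round(1),"M",o["moment"].round(2),"gap %.1f"%o["finger_gap"],"q",o["qpos"].round(2),
     "x",o["orientation"][:,0].round(3),"y",o["orientation"][:,1].round(3))
np.set_printoptions(suppress=True,precision=3)
E
python3 - <<'E'
from cell import r
from h import *
o=r.get_obs();show(o)
print(fw([[-58,0,165],[0,0,165],[54,0,126]]))
R=down(YAW)
print(rel(o,[477.5,-142,270],R))
print(rel(o,[350,-330,270],R))
E
```

```text
t0.10 p [ 198.7 -512.5  218.2] F [0.  0.  0.1] M [ 0.01  0.   -0.  ] gap 93.1 q [-1.29  0.35  1.65 -0.    1.14 -0.08] x [-0.     0.001 -1.   ] y [ 0.361 -0.932 -0.001]
[[ 481.578 -142.015  183.   ]
 [ 539.5   -139.     183.   ]
 [ 593.427 -136.193  144.   ]]
[ -5.155 -24.478 -39.386  -1.253  -0.001   0.001]
[ -5.169 -11.556 -20.703  -1.253  -0.001   0.001]
```

Request:
arm_command --pt "-5.2 0 0 0 0 0 -0.2" --pt "-5.2 -4 -8 -0.3 0 0 -0.44" --pt "-5.2 -14 -23 -0.8 0 0 -0.44" --pt "-5.2 -24.5 -39.4 -1.253 0 0 -0.44" --pt "-5.2 -24.5 -39.4 -1.253 0 0 -0.44" --pt "-5.2 -24.5 -39.4 -1.253 0 0 -0.44" --pt "-5.2 -24.5 -39.4 -1.253 0 0 -0.44" --pt "-5.2 -24.5 -39.4 -1.253 0 0 -0.44" --force 15

```text
clock: 0.77
eef_pos: [375.7, -279.1, 268.5]
orientation: [[-0.0, 0.949, -0.315], [0.0, -0.315, -0.949], [-1.0, -0.0, -0.0]]
wrist_force: [-0.1, -0.5, 0.0]
finger_gap: 44.4
```

Request:
arm_command --pt "0 0 0 0 0 0 -0.44" --pt "0 0 0 0 0 0 -0.44"

```text
clock: 0.93
eef_pos: [375.9, -279.5, 268.5]
orientation: [[-0.0, 0.948, -0.317], [0.0, -0.317, -0.948], [-1.0, -0.0, -0.0]]
wrist_force: [0.1, -0.2, -1.3]
finger_gap: 30.7
```

```bash
python3 - <<'E'
from cell import r
from h import *
o=r.get_obs();show(o)
print(rel(o,[479.5,-142,270],down(YAW)))
E
```

```text
t0.93 p [ 375.9 -279.5  268.5] F [ 0.1 -0.2 -1.3] M [-0.09 -0.05  0.03] gap 30.7 q [-0.74  0.15  1.79 -0.    1.21 -0.42] x [-0.  0. -1.] y [ 0.948 -0.317 -0.   ]
[ -0.15    5.465 -16.329  -0.375  -0.      0.   ]
```

Request:
arm_command --pt "-0.1 5.5 -16.3 -0.375 0 0 -0.44" --pt "-0.1 5.5 -16.3 -0.375 0 0 -0.44" --pt "-0.1 5.5 -16.3 -0.375 0 0 -0.44" --pt "-0.1 5.5 -16.3 -0.375 0 0 -0.44" --pt "-0.1 5.5 -16.3 -0.375 0 0 -0.44" --pt "-0.1 5.5 -16.3 -0.375 0 0 -0.44" --pt "-0.1 5.5 -16.3 -0.375 0 0 -0.44"

```text
clock: 1.52
eef_pos: [478.8, -145.4, 269.2]
orientation: [[-0.001, 0.999, 0.048], [-0.0, 0.048, -0.999], [-1.0, -0.001, 0.0]]
wrist_force: [-0.2, 0.3, -0.1]
finger_gap: 26.3
```

```bash
python3 - <<'E'
from cell import r,get_image,calibration
from h import *
o=r.get_obs();show(o)
c=calibration("wrist");im,d=get_image("wrist")
np.savez("w1.npz",im=im,d=d);print(c["tvec"],c["rvec"])
im=im[:,:,::-1].copy()
cv2.imwrite("pics/w1.png",im)
print(rel(o,[479.5,-142,170],down(YAW)))
uv,P=cloud(c,d); 
m=(P[:,2]>190)&(P[:,2]<202)&(abs(P[:,0]-478)<14)&(abs(P[:,1]+142)<20)
print("tabtop",m.sum(),P[m].mean(0),P[m].min(0),P[m].max(0))
m=(P[:,2]>189)&(P[:,2]<198)&(abs(P[:,0]-539)<34)&(abs(P[:,1]+139)<34)
print("bar",m.sum(),P[m].mean(0),cv2.minAreaRect(P[m,:2].astype(np.float32)))
print(proj(c,[[479.5,-142,197],[539.5,-139,193]]))
E
```

```text
t1.52 p [ 478.8 -145.4  269.2] F [-0.2  0.3 -0.1] M [-0.02 -0.08  0.  ] gap 26.3 q [-0.39  0.21  1.71 -0.    1.22 -0.43] x [-0.001 -0.    -1.   ] y [ 0.999  0.048 -0.001]
[-471.049 -210.103  391.385] [-2.851 -0.069 -0.009]
[ 9.923  0.092 -0.335 -0.004  0.     0.001]
tabtop 238 [ 477.893 -141.995  195.891] [ 473.824 -154.756  190.117] [ 482.044 -131.095  198.089]
bar 1220 [ 539.026 -138.492  192.107] ((538.9691162109375, -139.41864013671875), (61.98142623901367, 17.774757385253906), 52.43008804321289)
[[256.812 196.532]
 [323.348 195.064]]
```

View pics/w1.png

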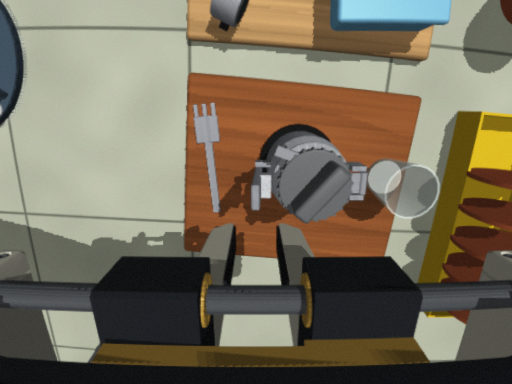

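```bash
python3 - <<'E'
from h import *
im=np.load("w1.npz")["im"][:,:,::-1];d=np.load("w1.npz")["d"]
cv2.imwrite("pics/w1c.png",cv2.resize(im[120:240,220:380],None,fx=5,fy=5,interpolation=cv2.INTER_CUBIC))
from cell import calibration
c=calibration("wrist")
for uv in [(255,190),(256,205),(262,190),(266,180),(270,180),(266,195),(262,168),(282,155),(285,185)]:
    print(uv,px2w(c,uv,d[uv[1],uv[0]])[0].round(0))
E
```

```text
(255, 190) [ 477. -136.  197.]
(256, 205) [ 479. -151.  196.]
(262, 190) [ 485. -148.  157.]
(266, 180) [ 489. -137.  157.]
(270, 180) [ 492. -136.  159.]
(266, 195) [ 489. -152.  159.]
(262, 168) [ 488. -151.   32.]
(282, 155) [ 503. -111.  155.]
(285, 185) [ 508. -141.  157.]
```

View pics/w1c.png

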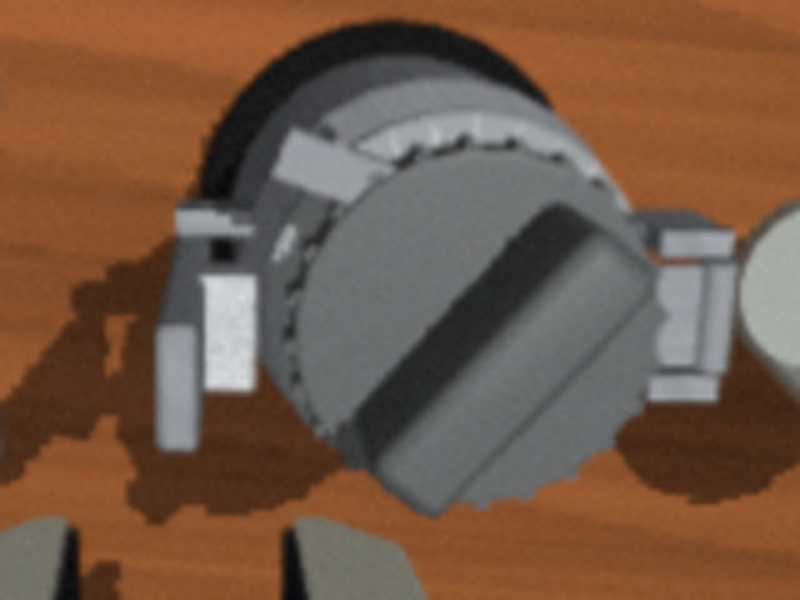

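Request:
arm_command --pt "3 0.0 -0.34 0 0 0 -0.44" --pt "6.5 0.0 -0.34 0 0 0 -0.44" --pt "10.1 0.0 -0.34 0 0 0 -0.44" --pt "10.1 0.0 -0.34 0 0 0 -0.44" --pt "10.1 0.0 -0.34 0 0 0 -0.44"

```text
clock: 1.98
eef_pos: [478.1, -142.0, 168.4]
orientation: [[-0.003, 0.999, 0.047], [0.001, 0.047, -0.999], [-1.0, -0.003, -0.001]]
wrist_force: [0.3, 0.2, 0.8]
finger_gap: 26.0
```

Request:
arm_command --pt "0 0 0 0 0 0 -1" --pt "0 0 0 0 0 0 -1" --pt "0 0 0 0 0 0 -1" --pt "0 0 0 0 0 0 -1" --pt "0 0 0 0 0 0 -1" --force 10

```text
clock: 2.4
eef_pos: [480.5, -141.3, 170.2]
orientation: [[0.004, 0.999, 0.049], [-0.001, 0.049, -0.999], [-1.0, 0.004, 0.002]]
wrist_force: [2.3, -0.5, 7.3]
finger_gap: 7.9
```

```bash
python3 - <<'E'
from cell import r
from h import *
o=r.get_obs();show(o)
# fold plan: rotate tool with tab about pin
pin=fw([-61,0,98])[0]; print(pin)
y=o["orientation"][:,1]; ax=np.array([-np.sin(YAW),np.cos(YAW),0])
for a in (.12,.24,.36,.48,.6,.72,.84,.96,1.08,1.2,1.3):
    Ra=Rn.from_rotvec(-a*ax).as_matrix()
    print(a,rel(o,pin+Ra@(o["eef_pos"]-pin),Ra@o["orientation"]))
E
```

```text
t2.40 p [ 480.5 -141.3  170.2] F [ 2.3 -0.5  7.3] M [-0.12 -0.57 -0.01] gap 7.9 q [-0.38  0.32  1.83  0.    0.99 -0.43] x [ 0.004 -0.001 -1.   ] y [0.999 0.049 0.004]
[ 478.582 -142.171  116.   ]
0.12 [ 0.013 -0.65   0.002  0.     0.     0.12 ]
0.24 [ 0.104 -1.294  0.004  0.     0.001  0.24 ]
0.36 [ 0.271 -1.922  0.005  0.001  0.001  0.36 ]
0.48 [ 0.512 -2.526  0.007  0.001  0.001  0.48 ]
0.6 [ 0.823 -3.097  0.008  0.001  0.002  0.6  ]
0.72 [ 1.201 -3.626  0.009  0.001  0.002  0.72 ]
0.84 [ 1.64  -4.106  0.01   0.001  0.003  0.84 ]
0.96 [ 2.132 -4.531  0.011  0.002  0.003  0.96 ]
1.08 [ 2.672 -4.893  0.011  0.002  0.003  1.08 ]
1.2 [ 3.252 -5.188  0.011  0.002  0.004  1.2  ]
1.3 [ 3.759 -5.379  0.011  0.002  0.004  1.3  ]
```

Request:
arm_command --pt "-0.1 -0.5 0 0 0 0.1 -1" --pt "0.0 -1.05 0 0 0 0.2 -1" --pt "0.1 -1.6 0 0 0 0.3 -1" --pt "0.25 -2.1 0 0 0 0.4 -1" --pt "0.4 -2.6 0 0 0 0.5 -1" --pt "0.7 -3.1 0 0 0 0.6 -1" --pt "0.7 -3.1 0 0 0 0.6 -1"

```text
clock: 2.98
eef_pos: [450.4, -141.6, 162.9]
orientation: [[0.548, 0.835, 0.053], [0.032, 0.042, -0.999], [-0.836, 0.549, -0.003]]
wrist_force: [7.1, 2.6, -6.6]
finger_gap: 8.0
```

```bash
python3 - <<'E'
from cell import r,get_image
from h import *
o=r.get_obs();show(o)
im,d=get_image("scene")
cv2.imwrite("pics/s2.png",cv2.resize(im[130:300,60:260,::-1],None,fx=3.5,fy=3.5,interpolation=cv2.INTER_CUBIC))
E
```

```text
t2.98 p [ 450.4 -141.6  162.9] F [ 7.1  2.6 -6.6] M [ 0.34 -0.44  0.17] gap 8.0 q [-0.61  0.13  2.26  0.92  0.44 -1.45] x [ 0.548  0.032 -0.836] y [0.835 0.042 0.549]
```

View pics/s2.png

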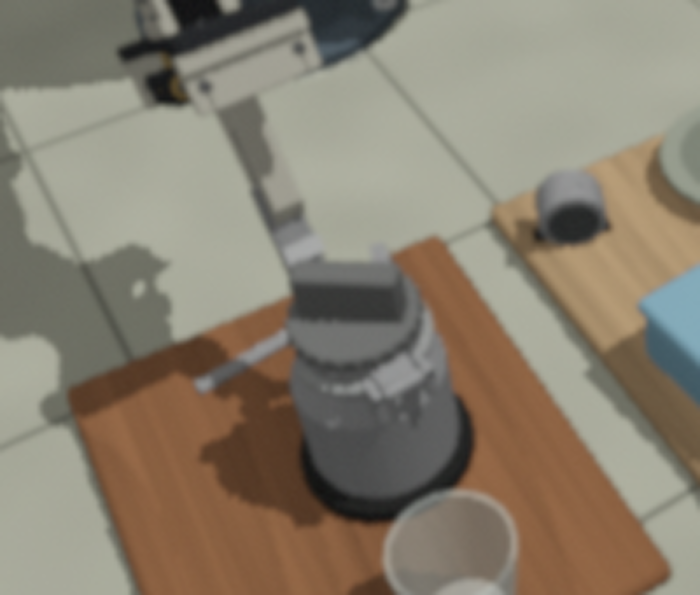

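Request:
arm_command --pt "0 0 0 0 0 0 -0.4" --pt "0 0 0 0 0 0 -0.4" --pt "-2.5 0 0 0 0 0 -0.4" --pt "-6 0 0 0 0 0 -0.4" --pt "-6 0 0 0 0 0 -0.4" --pt "-6 0 0 0 0 0 -0.4"

```text
clock: 3.53
eef_pos: [418.0, -143.0, 214.1]
orientation: [[0.546, 0.836, 0.054], [0.033, 0.043, -0.999], [-0.837, 0.547, -0.004]]
wrist_force: [-0.3, 0.3, 0.8]
finger_gap: 27.7
```

```bash
python3 - <<'E'
from cell import r
from h import *
o=r.get_obs();show(o)
print(rel(o,[480,-142,235],down(YAW)))
E
```

```text
t3.53 p [ 418.  -143.   214.1] F [-0.3  0.3  0.8] M [-0.01  0.19  0.01] gap 27.7 q [-0.67 -0.04  2.27  0.72  0.59 -1.27] x [ 0.546  0.033 -0.837] y [0.836 0.043 0.547]
[ 1.638  6.336  0.232  0.001 -0.005 -0.579]
```

Request:
arm_command --pt "-0.5 2 0.1 0 0 -0.12 -1" --pt "0.5 4 0.2 0 0 -0.3 -1" --pt "1.6 6.3 0.2 0 0 -0.58 -1" --pt "1.6 6.3 0.2 0 0 -0.58 -1" --pt "1.6 6.3 0.2 0 0 -0.58 -1" --pt "1.6 6.3 0.2 0 0 -0.58 -1" --pt "1.6 6.3 0.2 0 0 -0.58 -1" --pt "1.6 6.3 0.2 0 0 -0.58 -1"

```text
clock: 4.2
eef_pos: [479.8, -140.6, 231.8]
orientation: [[-0.003, 0.998, 0.056], [0.007, 0.056, -0.998], [-1.0, -0.003, -0.007]]
wrist_force: [-0.6, -0.9, -0.4]
finger_gap: 0.3
```

```bash
python3 - <<'E'
from cell import r,get_image,calibration
from h import *
o=r.get_obs();show(o)
c=calibration("wrist");im,d=get_image("wrist")
uv,P=cloud(c,d);m=(abs(P[:,1]+142)<14)&(P[:,0]>395)&(P[:,0]<495)&(P[:,2]>115)&(P[:,2]<205)
Q=P[m];print(len(Q),Q.min(0),Q.max(0));
for lo in range(400,500,10):
    k=(Q[:,0]>=lo)&(Q[:,0]<lo+10)
    if k.any(): print(lo,k.sum(),Q[k,2].max().round(),Q[k,2].mean().round())
cv2.imwrite("pics/w2.png",im[:,:,::-1])
print(rel(o,[472,-142,178],down(YAW)),rel(o,[435,-144,145],down(YAW)))
E
```

```text
t4.20 p [ 479.8 -140.6  231.8] F [-0.6 -0.9 -0.4] M [-0.05 -0.08 -0.  ] gap 0.3 q [-0.38  0.25  1.76  0.01  1.14 -0.44] x [-0.003  0.007 -1.   ] y [ 0.998  0.056 -0.003]
1844 [ 432.854 -155.998  115.082] [ 494.211 -128.137  184.893]
430 227 185.0 182.0
440 423 184.0 175.0
450 353 169.0 160.0
460 333 160.0 153.0
470 319 158.0 141.0
480 171 125.0 120.0
490 18 124.0 120.0
[ 5.38  -0.772  0.131  0.004 -0.007  0.003] [ 8.691 -4.468  0.147  0.004 -0.007  0.003]
```

View pics/w2.png

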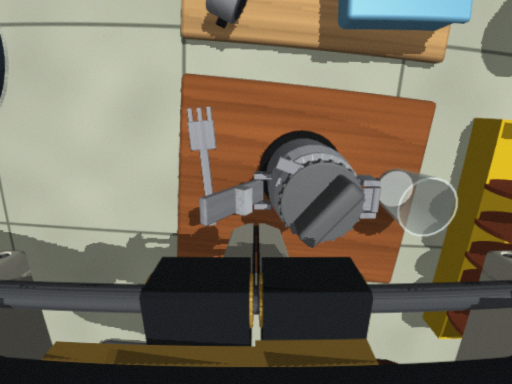

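Request:
arm_command --pt "2.5 -0.8 0.1 0 0 0 -1" --pt "4.8 -0.8 0.1 0 0 0 -1" --pt "5.5 -1.6 0.1 0 0 0 -1" --pt "6.2 -2.6 0.1 0 0 0 -1" --pt "6.9 -3.6 0.1 0 0 0 -1" --pt "7.6 -4.4 0.1 0 0 0 -1" --pt "8.3 -5.1 0.1 0 0 0 -1" --pt "8.3 -5.1 0.1 0 0 0 -1"

```text
clock: 4.92
eef_pos: [426.2, -144.3, 149.4]
orientation: [[-0.004, 0.999, 0.054], [0.007, 0.054, -0.999], [-1.0, -0.004, -0.007]]
wrist_force: [0.3, 0.4, -1.0]
finger_gap: 0.5
```

```bash
python3 - <<'E'
from cell import r
from h import *
o=r.get_obs();show(o)
print(rel(o,[539.2,-139,245],down(-.66)))
E
```

```text
t4.92 p [ 426.2 -144.3  149.4] F [ 0.3  0.4 -1. ] M [-0.05 -0.05  0.02] gap 0.5 q [-0.43  0.27  1.97  0.01  0.91 -0.49] x [-0.004  0.007 -1.   ] y [ 0.999  0.054 -0.004]
[-9.601 11.281  0.003  0.714 -0.006  0.006]
```

Request:
arm_command --pt "-4 0 0 0 0 0 -1" --pt "-8 0 0 0.1 0 0 -1" --pt "-9.6 3 0 0.2 0 0 -0.4" --pt "-9.6 7 0 0.32 0 0 -0.14" --pt "-9.6 11.3 0 0.44 -0.006 0.006 -0.14" --pt "-9.6 11.3 0 0.56 -0.006 0.006 -0.14" --pt "-9.6 11.3 0 0.714 -0.006 0.006 -0.14" --pt "-9.6 11.3 0 0.714 -0.006 0.006 -0.14"

```text
clock: 5.58
eef_pos: [541.6, -138.8, 245.9]
orientation: [[0.001, 0.786, -0.618], [-0.001, -0.618, -0.786], [-1.0, 0.001, -0.0]]
wrist_force: [0.3, -0.5, -0.2]
finger_gap: 35.6
```

Request:
arm_command --pt "0 0 0 0 0 0 -0.14" --pt "0 0 0 0 0 0 -0.14"

```text
clock: 5.75
eef_pos: [541.2, -139.0, 246.3]
orientation: [[0.001, 0.791, -0.611], [-0.001, -0.611, -0.791], [-1.0, 0.002, -0.0]]
wrist_force: [0.5, -0.5, 0.6]
finger_gap: 39.7
```

```bash
python3 - <<'E'
from cell import r,get_image,calibration
from h import *
o=r.get_obs();show(o)
for n in ("wrist","scene"):
  c=calibration(n);im,d=get_image(n)
  cv2.imwrite(f"pics/{n}3.png",im[:,:,::-1])
  uv,P=cloud(c,d)
  m=(P[:,2]>188)&(P[:,2]<198)&(np.hypot(P[:,0]-539,P[:,1]+139)<36)
  if m.sum()>10: print(n,"bar",m.sum(),P[m].mean(0),cv2.minAreaRect(P[m,:2].astype(np.float32)))
  m=(abs(P[:,1]+142)<14)&(P[:,0]>395)&(P[:,0]<495)&(P[:,2]>115)&(P[:,2]<205)
  Q=P[m]
  for lo in range(400,500,10):
    k=(Q[:,0]>=lo)&(Q[:,0]<lo+10)
    if k.any(): print(lo,k.sum(),Q[k,2].max().round(),Q[k,2].mean().round())
print(rel(o,[539.2,-139,165],down(-.66)))
E
```

```text
t5.75 p [ 541.2 -139.   246.3] F [ 0.5 -0.5  0.6] M [-0.05 -0.01 -0.02] gap 39.7 q [-0.33  0.34  1.6  -0.    1.2   0.32] x [ 0.001 -0.001 -1.   ] y [ 0.791 -0.611  0.002]
wrist bar 1445 [ 540.658 -138.215  191.951] ((539.3970947265625, -139.54373168945312), (61.34102249145508, 17.342361450195312), 52.694915771484375)
410 2 145.0 144.0
420 79 148.0 145.0
430 160 145.0 141.0
440 87 147.0 139.0
450 169 146.0 139.0
460 95 142.0 127.0
470 139 126.0 122.0
480 151 123.0 119.0
490 5 122.0 122.0
scene bar 251 [ 541.469 -139.877  192.982] ((540.121337890625, -138.8178253173828), (59.93623733520508, 18.89193344116211), 54.756874084472656)
410 15 152.0 150.0
420 40 151.0 147.0
430 34 147.0 143.0
440 14 148.0 142.0
450 85 149.0 140.0
460 3 133.0 131.0
[ 8.13  -0.168  0.123  0.002 -0.    -0.002]
```

View pics/wrist3.png

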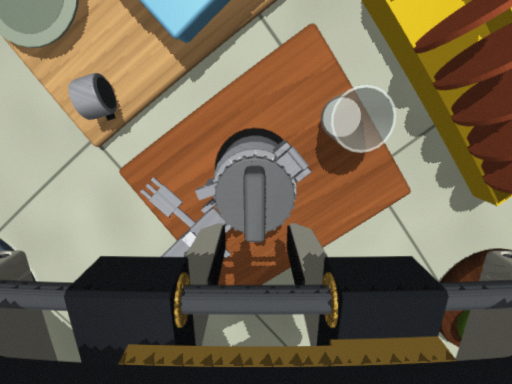

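View pics/scene3.png

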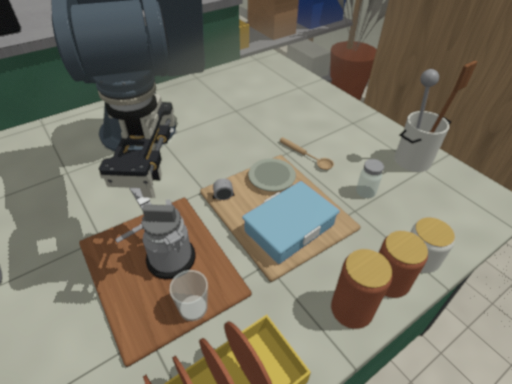

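Request:
arm_command --pt "3 -0.17 0.12 0 0 0 -0.14" --pt "6 -0.17 0.12 0 0 0 -0.14" --pt "8.1 -0.17 0.12 0 0 0 -0.14" --pt "8.1 -0.17 0.12 0 0 0 -0.14" --pt "8.1 -0.17 0.12 0 0 0 -0.14"

```text
clock: 6.27
eef_pos: [538.9, -139.0, 165.2]
orientation: [[-0.0, 0.791, -0.612], [-0.0, -0.612, -0.791], [-1.0, 0.0, 0.0]]
wrist_force: [0.3, 0.0, 0.9]
finger_gap: 40.0
```

Request:
arm_command --pt "0 0 0 0 0 0 -1" --pt "0 0 0 0 0 0 -1" --pt "0 0 0 0 0 0 -1" --pt "0 0 0 0 0 0 -1" --pt "0 0 0 0 0 0 -1" --force 40

```text
clock: 6.68
eef_pos: [539.6, -139.1, 166.1]
orientation: [[0.003, 0.791, -0.612], [-0.002, -0.612, -0.791], [-1.0, 0.003, -0.0]]
wrist_force: [0.2, 0.1, 4.2]
finger_gap: 18.0
```

```bash
python3 - <<'E'
from cell import r
from h import *
show(r.get_obs())
E
```

```text
t6.68 p [ 539.6 -139.1  166.1] F [0.2 0.1 4.2] M [-0.01  0.01  0.1 ] gap 18.0 q [-0.34  0.42  1.69 -0.    1.03  0.32] x [ 0.003 -0.002 -1.   ] y [ 0.791 -0.612  0.003]
```

Request:
arm_command --pt "0 0 0 -0.12 0 0 -1" --pt "0 0 0 -0.24 0 0 -1" --pt "0 0 0 -0.36 0 0 -1" --pt "0 0 0 -0.48 0 0 -1" --pt "0 0 0 -0.6 0 0 -1" --pt "0 0 0 -0.72 0 0 -1" --pt "0 0 0 -0.84 0 0 -1" --pt "0 0 0 -0.95 0 0 -1"

```text
clock: 7.35
eef_pos: [539.4, -139.2, 166.1]
orientation: [[0.002, 0.956, 0.292], [-0.001, 0.292, -0.956], [-1.0, 0.002, 0.002]]
wrist_force: [-1.6, -0.2, 5.2]
finger_gap: 17.8
```

```bash
python3 - <<'E'
from cell import r
from h import *
o=r.get_obs();show(o); y=o["orientation"][:,1]; print(np.arctan2(y[1],y[0])+.66)
E
```

```text
t7.35 p [ 539.4 -139.2  166.1] F [-1.6 -0.2  5.2] M [ 0.01  0.21 -0.17] gap 17.8 q [-0.34  0.42  1.69 -0.    1.03 -0.63] x [ 0.002 -0.001 -1.   ] y [0.956 0.292 0.002]
0.9562978348533744
```

Turning goes freely (moment ≈0.18 N m, as stated). On to about 1.9.

Request:
arm_command --pt "0 0 0 -0.12 0 0 -1" --pt "0 0 0 -0.24 0 0 -1" --pt "0 0 0 -0.36 0 0 -1" --pt "0 0 0 -0.48 0 0 -1" --pt "0 0 0 -0.6 0 0 -1" --pt "0 0 0 -0.72 0 0 -1" --pt "0 0 0 -0.84 0 0 -1" --pt "0 0 0 -0.9 0 0 -1"

```text
clock: 8.02
eef_pos: [539.3, -139.2, 166.1]
orientation: [[0.002, 0.365, 0.931], [-0.002, 0.931, -0.365], [-1.0, -0.001, 0.002]]
wrist_force: [-2.6, -2.0, 5.8]
finger_gap: 17.7
```

Request:
arm_command --pt "-0.3 0 0 0 0 0 -1" --pt "-0.6 0 0 0 0 0 -1" --pt "-0.6 0 0 0 0 0 -1" --pt "-0.6 0 0 0 0 0 -1"

```text
clock: 8.35
eef_pos: [539.7, -139.1, 170.1]
orientation: [[0.002, 0.372, 0.928], [-0.001, 0.928, -0.372], [-1.0, -0.001, 0.002]]
wrist_force: [11.6, -2.4, -17.4]
finger_gap: 18.2
```

```bash
python3 - <<'E'
from cell import r
from h import *
o=r.get_obs();show(o); y=o["orientation"][:,1]; print(np.arctan2(y[1],y[0])+.66)
E
```

```text
t8.35 p [ 539.7 -139.1  170.1] F [ 11.6  -2.4 -17.4] M [-0.75 -1.58  0.16] gap 18.2 q [-0.34  0.42  1.68 -0.    1.04 -1.52] x [ 0.002 -0.001 -1.   ] y [ 0.372  0.928 -0.001]
1.8491422553810652
```

Request:
arm_command --pt "0.6 0 0 0 0 0 -1" --pt "0.6 0 0 -0.09 0 0 -1" --pt "0.6 0 0 -0.18 0 0 -1" --pt "0.6 0 0 -0.18 0 0 -1"

```text
clock: 8.68
eef_pos: [539.0, -139.2, 166.1]
orientation: [[0.001, 0.195, 0.981], [-0.001, 0.981, -0.195], [-1.0, -0.001, 0.001]]
wrist_force: [-4.7, -0.0, 9.0]
finger_gap: 17.7
```

Request:
arm_command --pt "-0.3 0 0 0 0 0 -1" --pt "-0.6 0 0 0 0 0 -1" --pt "-0.6 0 0 0 0 0 -1" --pt "-0.6 0 0 0 0 0 -1"

```text
clock: 9.02
eef_pos: [539.6, -139.0, 170.4]
orientation: [[0.002, 0.2, 0.98], [-0.001, 0.98, -0.2], [-1.0, -0.001, 0.002]]
wrist_force: [9.0, -1.7, -13.5]
finger_gap: 17.8
```

```bash
python3 - <<'E'
from cell import r
from h import *
o=r.get_obs();show(o); y=o["orientation"][:,1]; print(np.arctan2(y[1],y[0])+.66)
E
```

```text
t9.02 p [ 539.6 -139.   170.4] F [  9.   -1.7 -13.5] M [-0.5  -1.32  0.16] gap 17.8 q [-0.34  0.42  1.68 -0.    1.04 -1.7 ] x [ 0.002 -0.001 -1.   ] y [ 0.2    0.98  -0.001]
2.029200414422286
```

Request:
arm_command --pt "-0.1 0.06 0.3 0 0 0 -1" --pt "-0.2 0.12 0.58 0 0 0 -1" --pt "-0.2 0.12 0.58 0 0 0 -1"

```text
clock: 9.27
eef_pos: [542.5, -139.1, 172.3]
orientation: [[-0.007, 0.199, 0.98], [-0.001, 0.98, -0.2], [-1.0, -0.002, -0.006]]
wrist_force: [-11.2, -4.2, -0.5]
finger_gap: 17.6
```

Request:
arm_command --pt "-0.3 0.0 0.1 0 0 0 -1" --pt "-0.6 0.03 0.2 0 0 0 -1" --pt "-0.6 0.03 0.2 0 0 0 -1"

```text
clock: 9.52
eef_pos: [546.8, -139.1, 178.8]
orientation: [[-0.0, 0.199, 0.98], [-0.001, 0.98, -0.199], [-1.0, -0.001, 0.0]]
wrist_force: [-0.2, -3.2, -10.0]
finger_gap: 17.9
```

```bash
python3 - <<'E'
from cell import r,get_image,calibration
from h import *
show(r.get_obs())
n="scene"
c=calibration(n);im,d=get_image(n)
cv2.imwrite("pics/s4.png",cv2.resize(im[150:290,90:230,::-1],None,fx=4,fy=4,interpolation=cv2.INTER_CUBIC))
E
```

```text
t9.52 p [ 546.8 -139.1  178.8] F [ -0.2  -3.2 -10. ] M [-1.17  0.28 -0.01] gap 17.9 q [-0.33  0.42  1.66 -0.    1.07 -1.7 ] x [-0.    -0.001 -1.   ] y [ 0.199  0.98  -0.001]
```

View pics/s4.png

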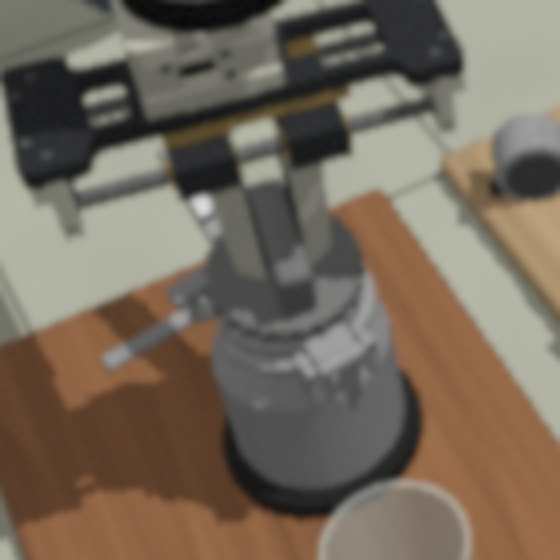

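```bash
python3 - <<'E'
from cell import r,get_image,calibration
from h import *
for n in ("wrist","scene"):
  c=calibration(n);im,d=get_image(n)
  cv2.imwrite(f"pics/{n}5.png",im[:,:,::-1])
  uv,P=cloud(c,d)
  m=(np.hypot(P[:,0]-539,P[:,1]+139)<40)&(P[:,2]>130)&(P[:,2]<230)
  Q=P[m];print(n,len(Q))
  for lo in range(495,590,10):
    k=(Q[:,0]>=lo)&(Q[:,0]<lo+10)&(abs(Q[:,1]+139)>0)
    if k.any(): print(lo,k.sum(),np.percentile(Q[k,2],[10,30,50,70,90]).round())
E
```

```text
wrist 11216
495 422 [135. 136. 136. 141. 170.]
505 1905 [136. 143. 173. 176. 177.]
515 2245 [167. 174. 175. 194. 207.]
525 2347 [171. 172. 175. 206. 213.]
535 2751 [170. 172. 203. 207. 221.]
545 878 [167. 169. 202. 203. 207.]
555 486 [166. 199. 200. 201. 202.]
565 182 [195. 198. 199. 199. 200.]
scene 1354
505 4 [176. 176. 176. 176. 176.]
515 41 [173. 175. 177. 208. 210.]
525 99 [171. 173. 175. 208. 209.]
535 131 [164. 171. 172. 204. 207.]
545 361 [165. 170. 190. 204. 220.]
555 346 [142. 167. 185. 202. 220.]
565 258 [138. 161. 165. 167. 199.]
575 114 [150. 161. 165. 185. 197.]
```

View pics/wrist5.png

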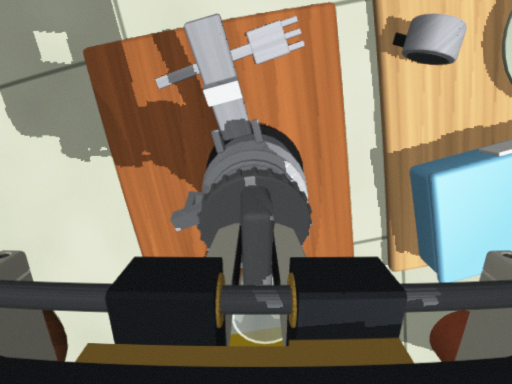

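```bash
cat >> h.py <<'E'
H=np.array([593.4,-136.2,144.0])
def G(phi,dz=2.0):
    x=-54*np.cos(phi)+(39+dz)*np.sin(phi); z=(39+dz)*np.cos(phi)+54*np.sin(phi)
    return H+np.array([np.cos(YAW)*x,np.sin(YAW)*x,z])-np.array([0,0,19.0])
E
python3 - <<'E'
from cell import r
from h import *
o=r.get_obs();show(o)
for a in (0.,.2,.22,.25,.4): print(a,G(a))
for a,y in ((.3,0),(.4,0),(.4,.12),(.4,.24),(.45,.27)): print(a,y,rel(o,G(a),down(-.66+2.03+y)))
E
```

```text
t9.67 p [ 546.8 -139.1  178.8] F [  0.5  -3.1 -12. ] M [-1.29  0.21 -0.02] gap 18.3 q [-0.33  0.42  1.66 -0.    1.07 -1.7 ] x [ 0.    -0.001 -1.   ] y [ 0.199  0.98  -0.001]
0.0 [ 539.473 -139.007  166.   ]
0.2 [ 548.682 -138.527  175.911]
0.22 [ 549.708 -138.474  176.796]
0.25 [ 551.279 -138.392  178.085]
0.4 [ 559.675 -137.955  183.792]
0.3 0 [-0.131  0.226  0.687  0.     0.     0.001]
0.4 0 [-0.497  0.368  1.239  0.     0.     0.001]
0.4 0.12 [-0.497  0.368  1.239 -0.12   0.     0.001]
0.4 0.24 [-0.497  0.368  1.239 -0.24   0.     0.001]
0.45 0.27 [-0.659  0.442  1.528 -0.27   0.     0.001]
```

Request:
arm_command --pt "-0.3 0.2 0.6 0 0 0 -1" --pt "-0.65 0.35 1.25 0 0 0 -1" --pt "-0.65 0.35 1.25 0 0 0 -1" --pt "-0.65 0.37 1.25 -0.1 0 0 -1" --pt "-0.65 0.37 1.25 -0.2 0 0 -1" --pt "-0.65 0.37 1.25 -0.27 0 0 -1" --pt "-0.65 0.37 1.25 -0.27 0 0 -1" --force 20

```text
clock: 10.25
eef_pos: [560.6, -137.9, 186.9]
orientation: [[0.003, -0.072, 0.997], [-0.001, 0.997, 0.072], [-1.0, -0.001, 0.003]]
wrist_force: [-2.3, -2.2, -0.1]
finger_gap: 18.2
```

```bash
python3 - <<'E'
from cell import r,get_image,calibration
from h import *
o=r.get_obs();show(o)
R=down(-.66+2.3)
for a in (.4,.5,.6,.7,.8,.9,1.,1.1): print(a,G(a,4).round(1),rel(o,G(a,4),R).round(2))
n="scene"
c=calibration(n);im,d=get_image(n)
cv2.imwrite("pics/s6.png",cv2.resize(im[130:290,80:240,::-1],None,fx=3.5,fy=3.5,interpolation=cv2.INTER_CUBIC))
E
```

```text
t10.25 p [ 560.6 -137.9  186.9] F [-2.3 -2.2 -0.1] M [-0.38  0.47 -0.15] gap 18.2 q [-0.32  0.43  1.61 -0.    1.09 -1.96] x [ 0.003 -0.001 -1.   ] y [-0.072  0.997 -0.001]
0.4 [ 560.5 -137.9  185.6] [ 0.13  0.   -0.01  0.    0.    0.  ]
0.5 [ 566.7 -137.6  188.6] [-0.17 -0.01  0.61  0.    0.    0.  ]
0.6 [ 573.1 -137.3  191. ] [-0.4  -0.03  1.26  0.    0.    0.  ]
0.7 [ 579.8 -136.9  192.7] [-0.57 -0.04  1.93  0.    0.    0.  ]
0.8 [ 586.6 -136.6  193.7] [-0.67 -0.05  2.61  0.    0.    0.  ]
0.9 [ 593.5 -136.2  194. ] [-0.7  -0.07  3.3   0.    0.    0.  ]
1.0 [ 600.4 -135.8  193.7] [-0.66 -0.08  3.99  0.    0.    0.  ]
1.1 [ 607.2 -135.5  192.6] [-0.56 -0.09  4.67  0.    0.    0.  ]
```

View pics/s6.png

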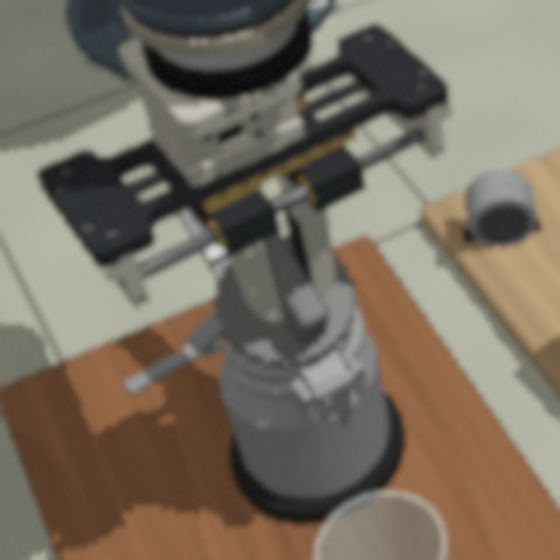

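Request:
arm_command --pt "-0.2 0 0.6 0 0 0 -1" --pt "-0.45 0 1.25 0 0 0 -1" --pt "-0.6 0 1.9 0 0 0 -1" --pt "-0.7 0 2.6 0 0 0 -1" --pt "-0.72 -0.05 3.3 0 0 0 -1" --pt "-0.66 -0.05 4.0 0 0 0 -1" --pt "-0.66 -0.05 4.0 0 0 0 -1" --force 15

```text
clock: 10.88
eef_pos: [601.4, -135.7, 193.4]
orientation: [[0.004, -0.067, 0.998], [-0.002, 0.998, 0.067], [-1.0, -0.002, 0.003]]
wrist_force: [0.5, -2.9, 2.9]
finger_gap: 17.6
```

```bash
python3 - <<'E'
from cell import r,get_image,calibration
from h import *
o=r.get_obs();show(o)
R=down(-.66+2.3)
for a in (1.,1.1,1.2,1.3,1.4,1.5,1.6): print(a,G(a,4).round(1),rel(o,G(a,4),R).round(2))
n="scene"
c=calibration(n);im,d=get_image(n)
cv2.imwrite("pics/s7.png",cv2.resize(im[130:290,80:240,::-1],None,fx=3.5,fy=3.5,interpolation=cv2.INTER_CUBIC))
E
```

```text
t10.88 p [ 601.4 -135.7  193.4] F [ 0.5 -2.9  2.9] M [-0.37 -0.15 -0.07] gap 17.6 q [-0.3   0.49  1.5  -0.    1.14 -1.94] x [ 0.004 -0.002 -1.   ] y [-0.067  0.998 -0.002]
1.0 [ 600.4 -135.8  193.7] [-0.03 -0.   -0.1  -0.    0.    0.  ]
1.1 [ 607.2 -135.5  192.6] [ 0.08 -0.01  0.58 -0.    0.    0.  ]
1.2 [ 613.9 -135.1  190.9] [ 0.26 -0.02  1.25 -0.    0.    0.  ]
1.3 [ 620.4 -134.8  188.5] [ 0.5  -0.03  1.9  -0.    0.    0.  ]
1.4 [ 626.6 -134.5  185.5] [ 0.8  -0.04  2.52 -0.    0.    0.  ]
1.5 [ 632.4 -134.2  181.9] [ 1.16 -0.05  3.1  -0.    0.    0.  ]
1.6 [ 637.9 -133.9  177.7] [ 1.58 -0.06  3.65 -0.    0.    0.  ]
```

View pics/s7.png

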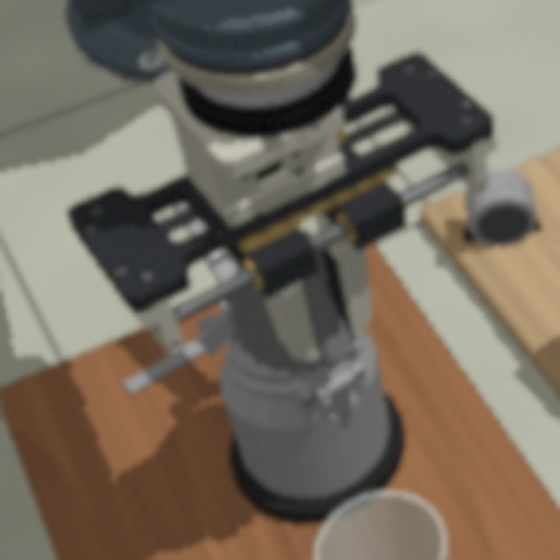

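Request:
arm_command --pt "0.1 0 0.6 0 0 0 -1" --pt "0.26 0 1.25 0 0 0 -1" --pt "0.5 -0.03 1.9 0 0 0 -1" --pt "0.8 -0.04 2.5 0 0 0 -1" --pt "1.16 -0.05 3.1 0 0 0 -1" --pt "1.55 -0.05 3.65 0 0 0 -1" --pt "1.55 -0.05 3.65 0 0 0 -1"

```text
clock: 11.52
eef_pos: [637.9, -133.8, 177.3]
orientation: [[0.004, -0.069, 0.998], [-0.002, 0.998, 0.069], [-1.0, -0.002, 0.004]]
wrist_force: [3.3, -3.2, 0.5]
finger_gap: 17.8
```

```bash
python3 - <<'E'
from cell import r,get_image,calibration
from h import *
o=r.get_obs();show(o)
for n in ("scene","wrist"):
  c=calibration(n);im,d=get_image(n)
  if n=="scene": cv2.imwrite("pics/s8.png",cv2.resize(im[130:290,80:240,::-1],None,fx=3.5,fy=3.5,interpolation=cv2.INTER_CUBIC))
  else: cv2.imwrite("pics/w8.png",im[:,:,::-1])
E
```

```text
t11.52 p [ 637.9 -133.8  177.3] F [ 3.3 -3.2  0.5] M [-0.46 -0.67  0.  ] gap 17.8 q [-0.28  0.57  1.41 -0.    1.15 -1.92] x [ 0.004 -0.002 -1.   ] y [-0.069  0.998 -0.002]
```

View pics/s8.png

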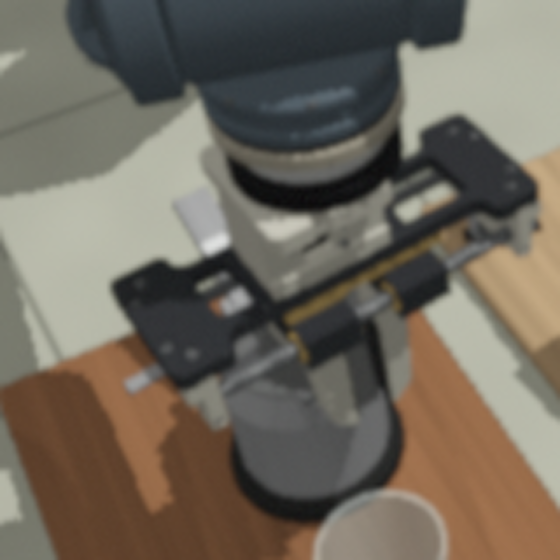

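View pics/w8.png

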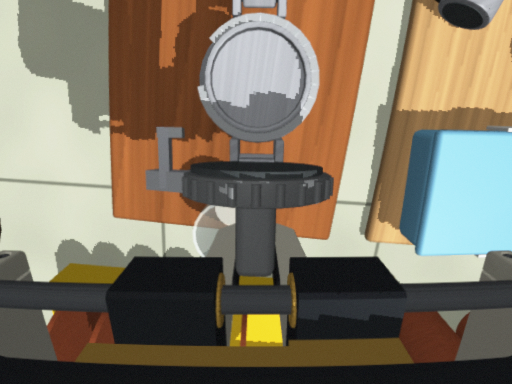

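Request:
arm_command --pt "0 0 0 0 0 0 0" --pt "0 0 0 0 0 0 0" --pt "0 0 0 0 0 0 0" --pt "0 0 0 0 0 0 0" --pt "-2 0 0 0 0 0 0" --pt "-5 0 0 0 0 0 0" --pt "-9 0 0 0 0 0 0" --pt "-13 0 0 0 0 0 0"

```text
clock: 12.28
eef_pos: [635.7, -133.0, 307.9]
orientation: [[-0.001, -0.07, 0.998], [-0.0, 0.998, 0.07], [-1.0, -0.0, -0.001]]
wrist_force: [0.5, -0.2, -0.2]
finger_gap: 46.6
```

```bash
python3 - <<'E'
from cell import r
from h import *
o=r.get_obs();show(o)
print(rel(o,[400,-400,330],down(.3)))
E
```

```text
t12.28 p [ 635.7 -133.   307.9] F [ 0.5 -0.2 -0.2] M [ 0.11 -0.13 -0.  ] gap 46.6 q [-0.28  0.47  1.25 -0.    1.42 -1.92] x [-0.001 -0.    -1.   ] y [-0.07   0.998 -0.   ]
[ -2.194 -24.991 -25.379   1.341  -0.      0.   ]
```

Request:
arm_command --pt "-2 -4 -4 0.1 0 0 0" --pt "-2 -9 -9 0.2 0 0 0" --pt "-2 -13 -13 0.3 0 0 0" --pt "-2 -17 -17 0.4 0 0 0" --pt "-2 -21 -21 0.5 0 0 0" --pt "-2 -25 -25 0.6 0 0 0" --pt "-2 -25 -25 0.7 0 0 0" --pt "-2 -25 -25 0.7 0 0 0"

```text
clock: 12.95
eef_pos: [417.7, -384.0, 327.0]
orientation: [[0.002, 0.594, 0.804], [-0.001, 0.804, -0.594], [-1.0, 0.0, 0.002]]
wrist_force: [-0.6, -0.6, -0.4]
finger_gap: 46.2
```

Request:
arm_command --pt "0 0 0 0 0 0 0" --pt "0 0 0 0 0 0 0"

```text
clock: 13.12
eef_pos: [418.0, -384.2, 326.7]
orientation: [[0.001, 0.592, 0.806], [-0.001, 0.806, -0.592], [-1.0, 0.0, 0.001]]
wrist_force: [0.8, 0.7, -1.0]
finger_gap: 46.4
```

```bash
python3 - <<'E'
from cell import r,get_image,calibration
from h import *
o=r.get_obs();show(o)
for n in ("scene","top"):
  c=calibration(n);im,d=get_image(n);cv2.imwrite(f"pics/{n}9.png",im[:,:,::-1])
  uv,P=cloud(c,d)
  m=(abs(P[:,1]+136)<50)&(P[:,0]>585)&(P[:,0]<680)&(P[:,2]>150)
  Q=P[m];print(n,"lid",len(Q))
  for z in range(150,250,15):
    k=(Q[:,2]>=z)&(Q[:,2]<z+15)
    if k.any(): print(z,k.sum(),np.percentile(Q[k,0],[5,50,95]).round(),np.percentile(Q[k,1],[5,95]).round())
  m=(abs(P[:,1]+142)<14)&(P[:,0]>395)&(P[:,0]<485)&(P[:,2]>112)&(P[:,2]<205)
  Q=P[m]
  if len(Q): print("catch",Q.max(0),Q[Q[:,0]<430].mean(0))
a=cv2.imread("pics/scene9.png")[130:300,70:270]; b=cv2.imread("pics/top9.png")
cv2.imwrite("pics/s9c.png",cv2.resize(a,None,fx=3.5,fy=3.5,interpolation=cv2.INTER_CUBIC))
E
```

```text
t13.12 p [ 418.  -384.2  326.7] F [ 0.8  0.7 -1. ] M [ 0.05 -0.19  0.06] gap 46.4 q [-0.83  0.3   1.46  0.    1.38 -1.76] x [ 0.001 -0.001 -1.   ] y [0.592 0.806 0.   ]
scene lid 1312
150 1 [595. 595. 595.] [-144. -144.]
165 83 [602. 605. 637.] [-161. -110.]
180 223 [600. 604. 637.] [-169. -105.]
195 291 [597. 602. 635.] [-183. -102.]
210 307 [592. 600. 634.] [-177. -105.]
225 407 [588. 598. 632.] [-159. -117.]
catch [ 482.397 -128.123  155.214] [ 419.76  -144.431  149.51 ]
top lid 529
150 3 [589. 590. 591.] [-129. -126.]
165 17 [590. 619. 635.] [-145. -126.]
180 31 [597. 620. 634.] [-127. -125.]
195 78 [586. 597. 630.] [-184.  -98.]
210 101 [587. 596. 627.] [-175. -101.]
225 299 [586. 598. 629.] [-155. -115.]
catch [ 484.772 -130.473  154.927] [ 418.871 -143.881  148.214]
```

View pics/s9c.png

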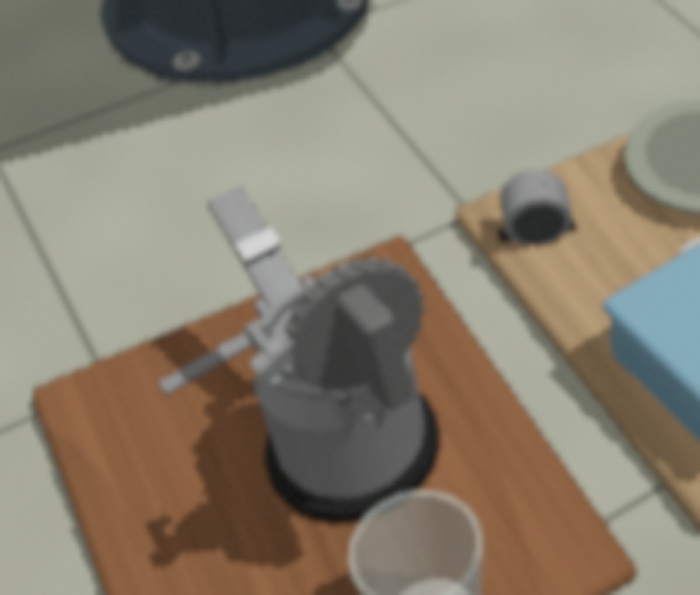

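View pics/top9.png

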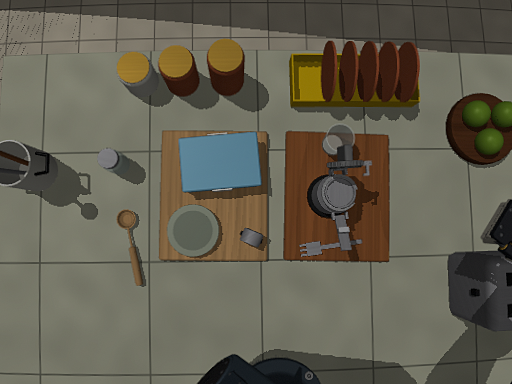

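```bash
python3 - <<'E'
from cell import r
from h import *
o=r.get_obs()
R=down(1.62)
print(rel(o,[550,-137,310],R))
E
```

```text
[ 1.68  27.52  -3.931 -0.679  0.001  0.   ]
```

Request:
arm_command --pt "1.6 4 -0.6 -0.1 0 0 -1" --pt "1.6 8 -1.2 -0.2 0 0 -1" --pt "1.6 12 -1.7 -0.3 0 0 -1" --pt "1.6 16 -2.3 -0.4 0 0 -1" --pt "1.6 20 -2.9 -0.5 0 0 -1" --pt "1.6 24 -3.4 -0.6 0 0 -1" --pt "1.6 27.5 -3.9 -0.68 0 0 -1" --pt "1.6 27.5 -3.9 -0.68 0 0 -1"

```text
clock: 13.88
eef_pos: [552.1, -131.3, 310.6]
orientation: [[0.002, -0.061, 0.998], [0.001, 0.998, 0.061], [-1.0, 0.0, 0.002]]
wrist_force: [-0.5, -0.4, -0.5]
finger_gap: 1.0
```

Request:
arm_command --pt "0 0 0 0 0 0 -1" --pt "3 0 0 0 0 0 -1" --pt "6 0 0 0 0 0 -1" --pt "9 0 0 0 0 0 -1" --pt "9 0 0 0 0 0 -1"

```text
clock: 14.3
eef_pos: [547.2, -137.5, 215.6]
orientation: [[-0.007, -0.049, 0.999], [0.002, 0.999, 0.049], [-1.0, 0.002, -0.007]]
wrist_force: [-0.6, -0.1, -1.7]
finger_gap: 0.4
```

```bash
python3 - <<'E'
from cell import r
from h import *
o=r.get_obs();show(o)
print(rel(o,[590,-137,220],down(1.62)))
E
```

```text
t14.30 p [ 547.2 -137.5  215.6] F [-0.6 -0.1 -1.7] M [ 0.07 -0.13  0.04] gap 0.4 q [-0.33  0.38  1.61 -0.    1.15 -1.95] x [-0.007  0.002 -1.   ] y [-0.049  0.999  0.002]
[-0.47  -0.16   4.274 -0.    -0.007 -0.002]
```

Request:
arm_command --pt "-0.3 0 1.5 0 0 0 -1" --pt "-0.3 0 2.5 0 0 0 -1" --pt "-0.3 0 3.0 0 0 0 -1" --pt "-0.3 0 3.5 0 0 0 -1" --pt "-0.3 0 3.9 0 0 0 -1" --pt "-0.3 0 4.2 0 0 0 -1" --pt "-0.3 0 4.2 0 0 0 -1"

```text
clock: 14.88
eef_pos: [592.1, -136.0, 224.0]
orientation: [[0.001, -0.05, 0.999], [-0.001, 0.999, 0.05], [-1.0, -0.001, 0.001]]
wrist_force: [0.4, 0.9, 0.1]
finger_gap: 0.3
```

```bash
cat > lid.py <<'E'
from cell import r,get_image,calibration
from h import *
show(r.get_obs())
n="scene"
c=calibration(n);im,d=get_image(n)
uv,P=cloud(c,d)
m=(abs(P[:,1]+136)<50)&(P[:,0]>585)&(P[:,0]<680)&(P[:,2]>150);Q=P[m]
for z in range(150,250,15):
    k=(Q[:,2]>=z)&(Q[:,2]<z+15)
    if k.any(): print(z,k.sum(),np.percentile(Q[k,0],[5,50,95]).round(1))
cv2.imwrite("pics/lid.png",cv2.resize(im[130:300,70:270,::-1],None,fx=3.5,fy=3.5,interpolation=cv2.INTER_CUBIC))
E
python3 lid.py
```

```text
t14.88 p [ 592.1 -136.   224. ] F [0.4 0.9 0.1] M [ 0.08 -0.16  0.03] gap 0.3 q [-0.3   0.45  1.49 -0.    1.2  -1.92] x [ 0.001 -0.001 -1.   ] y [-0.05   0.999 -0.001]
150 2 [607.9 608.4 608.9]
165 113 [609.  612.3 644.9]
180 179 [609.9 613.4 646.4]
195 294 [591.8 613.7 647.7]
210 302 [602.  615.9 648.7]
225 389 [599.8 614.4 638.6]
240 111 [596.1 600.1 601.5]
```

Request:
arm_command --pt "0 0 -2 0 0 0 -1" --pt "0 0 -4 0 0 0 -1" --pt "-3 0 -5 0 0 0 -1" --pt "-7 0 -5 0 0 0 -1" --pt "-10 -3 -6 0 0 0 -1" --pt "-12 -7 -8 0 0 0 -1" --pt "-12 -11 -10 0 0 0 -1" --pt "-12 -15 -12 0 0 0 -1"

```text
clock: 15.6
eef_pos: [484.4, -279.6, 345.4]
orientation: [[0.004, -0.051, 0.999], [-0.003, 0.999, 0.051], [-1.0, -0.003, 0.004]]
wrist_force: [-0.0, -0.4, -0.4]
finger_gap: 0.4
```

Request:
arm_command --pt "0 0 0 0 0 0 -1" --pt "0 -4 -2 0 0 0 -1" --pt "0 -8 -4 0 0 0 -1" --pt "0 -8 -4 0 0 0 -1" --pt "0 -8 -4 0 0 0 -1"

```text
clock: 16.02
eef_pos: [448.0, -361.7, 343.2]
orientation: [[0.001, -0.047, 0.999], [-0.001, 0.999, 0.047], [-1.0, -0.001, 0.001]]
wrist_force: [-0.2, 0.6, 0.2]
finger_gap: 0.1
```

```bash
python3 lid.py
```

```text
t16.02 p [ 448.  -361.7  343.2] F [-0.2  0.6  0.2] M [ 0.05 -0.13 -0.07] gap 0.1 q [-0.76  0.3   1.41  0.    1.43 -2.38] x [ 0.001 -0.001 -1.   ] y [-0.047  0.999 -0.001]
150 5 [609.  609.5 636. ]
165 108 [609.1 613.1 645. ]
180 174 [610.1 613.6 646.1]
195 290 [592.2 613.8 647.5]
210 324 [600.9 615.6 648.8]
225 322 [605.1 615.3 639.5]
```

View pics/lid.png

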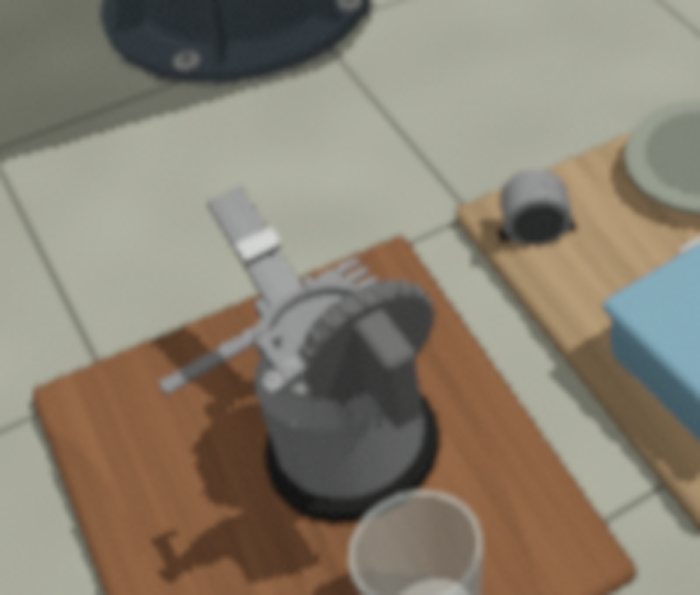

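The lid stands upright, the catch is folded, and the cup, spork and the rest have not moved. I'm handing the job in.

```bash
python3 -c "
from cell import order
print(order.finish_job())"
```

```text
the job is handed in; nothing more can be done
None
```

The flask is open and the job is handed in at about 16 s of the 58 s allowed.

- **Catch:** I gripped it and folded it to about 0.6 rad. The wrist was getting close to its joint limit there, so I pushed it the rest of the way with shut fingers, to about 1.1 rad.
- **Cap:** I unscrewed it by the grip bar. At about 1.85 rad a tug seemed held, though that tug went straight up rather than along the hinge's arc. At about 2.03 rad it came free, and I confirmed it from the disc's tilt of about 0.2 rad. Above 0.25 rad of lid swing I squared the bar to the hinge and swung the lid up and back.
- **Lid:** After letting go, the depth reading put it at about 1.45 rad, short of the commanded 1.6. I nudged it from behind with shut fingers to just past upright, and it stayed there after I backed off.

The last checks showed the lid at about 1.6 rad. The catch last measured about 1.1 rad, before the nudge, and still looks folded out. The cup and spork look unmoved, and nothing was touching the robot. The wrist forces I read stayed under about 25 N. The measured tab position was about 3 mm off the one worked out from the text, and the grip took that up without trouble.

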